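# Raise a culture dish to the inspection camera with the cam lever

## Robot

A 7-joint arm with a two-finger parallel gripper is mounted at the origin on a cart in front of the work surface, level with it; the furniture and walls round the work are solid. World frame = base frame: x ahead of the robot, y to its left, z up, the work surface at z = 0. Lengths are in m, angles in rad, forces in N, time in s.
With the tool pointing down it reaches from about 0.35 to 0.9 m from the base axis. Payload 19.9 kg.
Tool frame: the origin (TCP) lies between the finger pads; the fingertips stand 19 mm ahead of it and the grasp point (between the pads) is the TCP; z points along the fingers, y is the line along which they close (so a half turn about z gives the same grasp; the last joint's range is limited). The gripper opens to 94 mm and grips with 3 to 60 N. Pads are 16 mm wide; open, the fingers measure 119 mm over their backs; the gripper's body (75 mm by 177 mm) begins 78 mm behind the grasp point.
Start: joints at [1.238, 0.417, -0.01, 1.614, 0.005, 1.111, -0.053], TCP at [0.18, -0.599, 0.224] pointing down, gripper open.
Joint ranges: [-2.81, 2.81], [-0.39, 2.02], [-1.27, 1.25], [0.06, 2.57], [-1.19, 4.33], [0.19, 2], [-2.82, 2.82]. Speed limits (rad/s): [1.89, 1.89, 2.39, 2.39, 3.01, 3.01, 3.01].

## Interface

Orientations are given as a 3x3 rotation matrix whose columns are the frame's x, y, z axes.
In Python, from rig import robot gives the robot as it stands. Calls block until the motion is done:
- robot.move_ptp(position, orientation): joint-space move of the TCP to a pose.
- robot.move_linear(position, velocity=0.15, frame=None, threshold=None): straight line of the TCP; frame=None keeps the orientation; velocity is the mean speed in m/s. With threshold (N) it stops when the force on the tool has changed by that much, and returns True; else False.
- robot.goto_joints(angles): joint-space move.
- robot.gripper_to(opening): finger opening in m; the grip force is fixed at half the most; returns when the fingers have stopped.
- robot.pause(seconds).
- robot.ik(position, orientation): joint angles nearest the present ones, or None.
- robot.get_state(): the state.
- robot.grab_frame(name): name is "scene" or "side" or "wrist"; returns the picture (480x640x3 uint8, red, green, blue); there is no depth.
- robot.camera_info(name): a dict with "fx", "fy", "cx", "cy" (pixels), "rvec" (rotation vector, rad) and "tvec" (3), from world to camera coordinates, as OpenCV has them. Camera axes: x right, y down, z forward; pixel columns grow to the right and rows downward; lengths in m; the calibration is good to about 2 mm. A picture is of the moment at which its call begins: read the wrist's pose just before it. camera_info takes no time and is no camera call; for the wrist camera it gives the pose at the moment of the call.
A pose or a line that the arm cannot do raises robot.PlanningError and nothing moves.
- robot.sign_off(): hands the job in; it is judged then, once.
The state is a dict: "time": time; "qpos": joint angles; "joint_vel": joint speeds; "effort": joint torques, N m; "ee_pos": TCP position; "tool_rot": TCP orientation; "force": force on the tool from outside, world axes, zero at the start; "moment": the same for the moment, N m; "opening": finger opening in m; "grasp_force": force on a finger pad.
Only numpy, scipy, OpenCV 4.12 (cv2) and the standard library are available. Lean on these libraries where they do the work, as an engineer would, in place of code of your own. Each camera call takes 0.05 s, during which the arm holds its last target. There are 200 camera calls.

## Task

Set the petri dish flat in its seat between the four locating pins on the inspection stand's lift plate and let go of it, keeping it level all the way. Then swing the stand's cam lever by its ball knob until the lever stands upright and the plate is at its highest, and stay there: the lever springs back if released, so finish while still holding the knob at that point. Leave the timer, bottle and marker where they are.

Things in the scene. Friction and masses are not known exactly. Their poses are not given: they have to be found in the camera images.
- dish: Loose round petri dish with its lid on, frosted, pale, 58 mm diameter, 18 mm high, about 40 g. Origin: centre of its underside; z up. It starts flat on the worktop, at the left, this side of the carton. On the straight way to the stand is a fixed pipette stand, 205 mm tall, x 0.51 to 0.68, y 0.15 to 0.24 m in the robot's frame: go round it in front or lift over it.
- lift_stand: Fixed bare-metal inspection stand. Origin: under the middle of the lift plate, on the worktop; x points from its front to its back, y to its left, z up; yawed up to 0.35 rad. Base 190 x 100 x 10 mm, x -65 to +125 mm. At the back a post at x 112 mm carries a small white camera (x 75 to 135 mm, y +-18 mm, top 152 mm above the worktop).
- seat (a point): Centre of the seat on top of the 92 x 92 x 6 mm lift plate, axes as the stand; 72 mm above the worktop with the lever at rest, 82 mm at the highest. Four black pins, 8 mm thick, 9 mm high, pointed, stand 35 mm from it at 45 degrees to the stand's axes and leave the dish 2 mm all round; grip the dish between them, along the stand's x or y. Seated: its underside lies on the plate.
- lift_plate (a joint): Height of the lift plate above its lowest position, m: 0 with the lever at rest, 0.0104 at the highest. The plate is driven only by the cam.
- cam_lever (a joint): Angle of the cam lever, rad. 0: at rest, pointing to the stand's front (-x), 0.26 rad above level. Grows as the knob swings up and on to the back, in the stand's x-z plane; at 1.31 the lever is upright and the plate highest; beyond (stop at 2.1) the plate sinks again. A spring drives it back to 0 when released: about 1.1 N at the knob at rest, 3.6 N upright, besides the plate's weight.
- lever_knob: Black ball, 24 mm diameter, on the end of the cam lever (9 mm rod) at the stand's right side. Origin: ball centre, 95 mm from the hinge axis; at rest 92 mm in front of it and 64 mm above the worktop, upright 135 mm above it. Can be gripped from above along the stand's y (33 mm free between ball and base); it spins on the arm about that axis, so the fingers need not turn.
- lever_hinge (a point): Point on the lever's level hinge axis (along the stand's y) in the plane in which the knob moves: 95 mm to the right of the stand's middle, 40 mm above the worktop.
- timer: Loose bystander: white lab timer lying flat, 62 x 66 x 18 mm. Origin: centre of its underside.
- bottle: Loose bystander: upright white bottle with blue cap, 52 mm diameter, 118 mm high, between the carton and the pipette stand (a like bottle farther back is fixed). Origin: centre of its underside.
- marker: Loose bystander: felt marker lying on its side, 12 x 134 x 14 mm. Origin: centre of its underside.

How it is judged:
By the outcome, as a careful person would: the job done as asked, in the order asked, and still so for the second after the job is handed in, while the arm keeps its last pose, push and grip.
It also fails if it takes over 48 s, if anything falls off the work surface, if the arm or the gripper's body presses on something with over 40 N, if the wrist force passes 120 N, or if a joint passes its speed limit or range.

## Working session

There is one attempt and no reset: what is moved stays moved. The work goes in short steps, each a Python script; the robot and the scene stay as the last script left them, time stands still between calls to the robot, and variables do not carry over. Pictures are saved under pics/ and viewed, at most 10 in all, crops included, and the job is handed in when it is done.

```bash
mkdir -p pics; ls
cat > h.py <<'E'
import numpy as np, cv2
from rig import robot
def cam(n):
    c=robot.camera_info(n); R=cv2.Rodrigues(np.array(c["rvec"],float))[0]; t=np.array(c["tvec"],float).ravel()
    K=np.array([[c["fx"],0,c["cx"]],[0,c["fy"],c["cy"]],[0,0,1]]); return K,R,t
def ray(C,p):
    K,R,t=C; d=R.T@np.linalg.solve(K,[p[0],p[1],1.]); return -R.T@t,d/np.linalg.norm(d)
def onz(C,p,z):
    o,d=ray(C,p); return o+d*(z-o[2])/d[2]
def tri(rays):
    A=sum(np.eye(3)-np.outer(d,d) for o,d in rays); b=sum((np.eye(3)-np.outer(d,d))@o for o,d in rays)
    x=np.linalg.solve(A,b); return x,[np.linalg.norm((np.eye(3)-np.outer(d,d))@(x-o)) for o,d in rays]
def proj(C,X):
    K,R,t=C; p=K@(R@np.asarray(X,float)+t); return p[:2]/p[2]
def down(a):  # finger line (tool y) at world angle a
    y=np.array([np.cos(a),np.sin(a),0]); z=np.array([0,0,-1.]); return np.column_stack([np.cross(y,z),y,z])
def snap(n,f):
    C=cam(n); im=robot.grab_frame(n); cv2.imwrite(f"pics/{f}.png",im[:,:,::-1]); np.savez(f"pics/{f}.npz",K=C[0],R=C[1],t=C[2]); return C,im
def load(f):
    d=np.load(f"pics/{f}.npz"); return (d["K"],d["R"],d["t"]),cv2.imread(f"pics/{f}.png")
E
python3 - <<'E'
from h import *
for n in("scene","side"):
    C,_=snap(n,n+"0"); print(n,-C[1].T@C[2],C[1][2],C[0][0,0])
s=robot.get_state(); print(s["time"],s["tool_rot"],s["opening"])
E
```

```text
pics
scene [0.1347777  0.76786295 0.58219676] [ 0.37301002 -0.77905939 -0.50391467] 505.81517016104306
side [-0.10111862 -0.69771377  0.50432697] [ 0.59483083  0.67801835 -0.43181871] 482.78407286802195
0.1 [[ 9.57729063e-01  2.87671493e-01 -3.92842470e-04]
 [ 2.87671747e-01 -9.57728551e-01  9.94176088e-04]
 [-9.02403300e-05 -1.06516101e-03 -9.99999429e-01]] 0.09399514696012086
```

View pics/scene0.png

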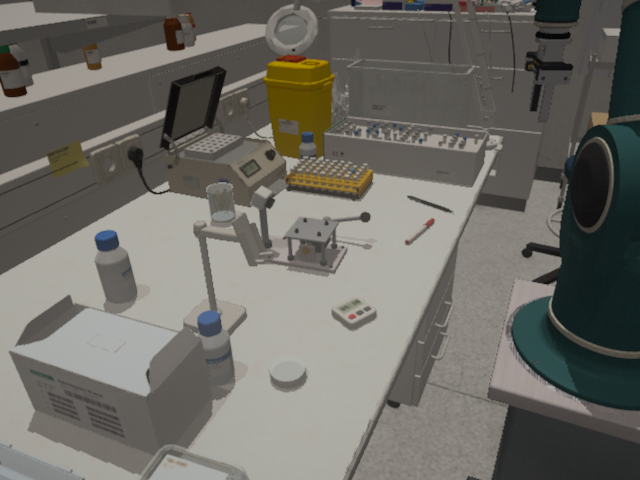

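View pics/side0.png

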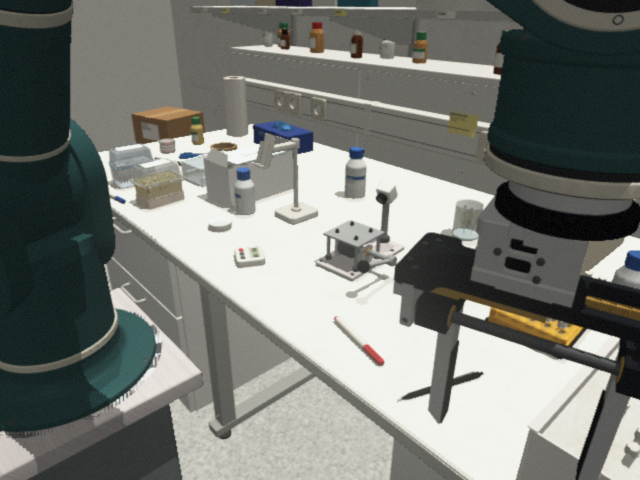

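The scene view shows the dish at (288,372), the plate at (313,230) and the knob at (365,217). In the side view they are at (220,224), (354,236) and (363,266). The timer sits between the dish and the robot-side edge.

Run:
```python
from h import *
A,_=load("scene0");B,_=load("side0")
for n,a,b in(("dish",(288,370),(220,224)),("plate",(313,230),(354,236)),("knob",(365,217),(363,266)),("timer",(354,311),(249,256))):
    x,r=tri([ray(A,a),ray(B,b)]); print(n,x.round(4),np.round(r,4))
W=cam("wrist"); s=robot.get_state(); T=np.array(s["tool_rot"]); print("wrist cam in tool",T.T@(-W[1].T@W[2]-s["ee_pos"]),"axis",T.T@W[1][2],"right",T.T@W[1][0],W[0][0,0])
```

```text
dish [0.4416 0.2622 0.0099] [0.0013 0.0013]
plate [ 0.5593 -0.0785  0.0641] [0.0011 0.0011]
knob [ 0.4793 -0.1783  0.064 ] [0.0002 0.0002]
timer [0.4021 0.0804 0.0085] [0.0011 0.0011]
wrist cam in tool [ 0.07392404 -0.00105012 -0.16012819] axis [-2.57835139e-01 -4.66588698e-05  9.66188925e-01] right [-2.59486530e-04  9.99999966e-01 -2.09543670e-05] 343.1079865435616
```

Run:
```python
from h import *
a=np.radians(-85)
for k,p in enumerate(((.47,-.14,.28),(.47,-.02,.28))):
    robot.move_ptp(np.array(p),down(a)); C,_=snap("wrist",f"w{k}")
    print(proj(C,[.5593,-.0785,.072]),proj(C,[.4793,-.1783,.064]),robot.get_state()["time"],np.round(robot.get_state()["qpos"],2))
A,_=load("scene0");B,_=load("side0")
print("bottle",tri([ray(A,(209,318)),ray(B,(244,171))]))
a0=cv2.imread("pics/w0.png");b0=cv2.imread("pics/w1.png")
cv2.imwrite("pics/w01.png",np.hstack([cv2.resize(a0,(400,300)),cv2.resize(b0,(400,300))]))
```

```text
[266.21575543 127.47620022] [353.85662622 211.49737136] 2.1167 [ 0.58  0.14 -0.38  1.86  0.06  1.15 -1.31]
[383.73307631 138.39323032] [461.21438498 221.04153848] 2.7167 [ 0.43  0.11 -0.48  1.9   0.05  1.15 -1.56]
bottle (array([0.54672276, 0.30327112, 0.11210892]), [np.float64(0.0003672324225027538), np.float64(0.0003672324225026973)])
```

View pics/w0.png

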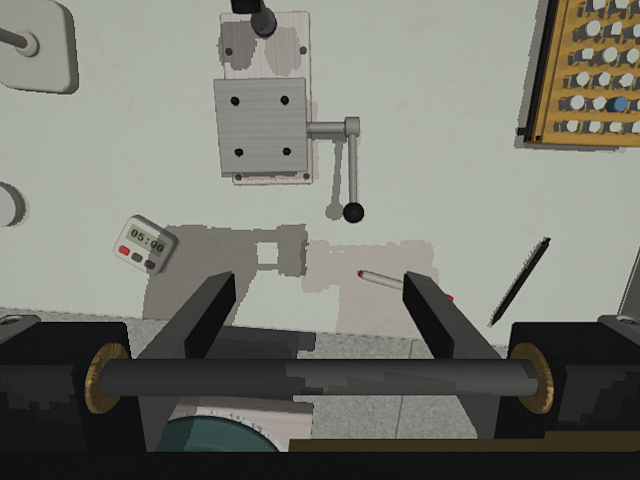

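View pics/w1.png

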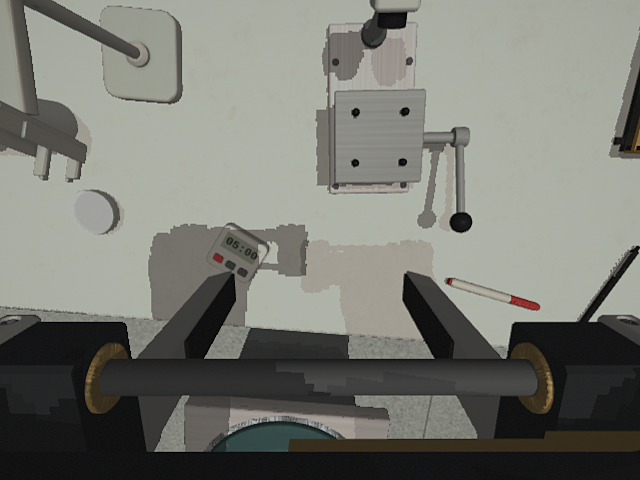

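Both wrist views show the four pins: w0 at about (235,101), (285,100), (239,153), (287,152), and w1 at (355,112), (405,112), (355,162), (403,162). The knob is at (353,213) and (460,222), and the dish is at (97,211) in w1.

```bash
cat > m.py <<'E'
from h import *
def dark(im,p,r,th=70):
    x,y=map(int,p); g=cv2.cvtColor(im,cv2.COLOR_BGR2GRAY)[y-r:y+r+1,x-r:x+r+1]
    n,l,s,c=cv2.connectedComponentsWithStats((g<th).astype(np.uint8))
    k=1+min(range(n-1),key=lambda i:np.hypot(*(c[i+1]-r))+ (99 if s[i+1,4]<8 else 0)); return c[k]+[x-r,y-r],s[k,4]
if __name__=="__main__":
    A,a=load("w0");B,b=load("w1")
    P=[]
    for u,v,r,th in(((235,101),(355,112),8,70),((285,100),(405,112),8,70),((239,153),(355,162),8,70),((287,152),(403,162),8,70),((353,213),(460,222),16,50)):
        (p,n1),(q,n2)=dark(a,u,r,th),dark(b,v,r,th); x,e=tri([ray(A,p),ray(B,q)]); P.append(x); print(p.round(1),n1,q.round(1),n2,x.round(4),round(e[0],5))
    P=np.array(P); s=P[:4].mean(0); d=(P[0]+P[1]-P[2]-P[3])[:2]; e=(P[0]+P[2]-P[1]-P[3])[:2]
    y1=np.arctan2(d[1],d[0]); y2=np.arctan2(-e[0],e[1]); k=P[4]-s
    print("seat",s.round(4),"yaw",y1,y2,"sides",np.hypot(*d)/2,np.hypot(*e)/2)
    y=(y1+y2)/2; print("knob in stand",k[0]*np.cos(y)+k[1]*np.sin(y),-k[0]*np.sin(y)+k[1]*np.cos(y),P[4])
E
python3 m.py
```

```text
[234.5 100.7] 59 [355.4 112.1] 54 [ 0.5818 -0.0463  0.0745] 2e-05
[284.4  99.9] 56 [404.3 111.2] 60 [ 0.5871 -0.0955  0.0725] 3e-05
[238.6 152. ] 51 [354.8 162.6] 45 [ 0.5326 -0.0514  0.0737] 4e-05
[286.4 151. ] 46 [402.3 161.9] 52 [ 0.5378 -0.1006  0.0739] 0.00013
[353.1 212.3] 330 [460.5 221.8] 343 [ 0.4784 -0.1775  0.0642] 3e-05
seat [ 0.5598 -0.0734  0.0736] yaw 0.10365047472138345 0.10547405366366835 sides 0.04953563340072592 0.049483423923693225
knob in stand -0.09181574020516538 -0.09501619764223186 [ 0.4784258  -0.17752311  0.06419987]
```

Run:
```python
from h import *
a=np.radians(96); g=[]
for k,p in enumerate(((.475,.225,.25),(.475,.295,.25))):
    robot.move_ptp(np.array(p),down(a)); C,im=snap("wrist",f"d{k}"); s=robot.get_state()
    u=proj(C,[.4416,.262,.018]); print(u,s["time"],np.round(s["qpos"],2))
    x,y=np.clip(u.astype(int),100,[539,379]); g.append(cv2.resize(im[y-100:y+100,x-100:x+100,::-1],(400,400))); print(x-100,y-100)
cv2.imwrite("pics/d01.png",np.hstack(g))
```

```text
[353.75278431 190.77201845] 4.9083 [ 0.37  0.39 -1.08  1.81  0.37  1.17  0.84]
253 90
[291.07876925 184.86149612] 5.3417 [ 0.19  0.46 -1.05  1.73  0.43  1.21  0.7 ]
191 84
```

View pics/d01.png

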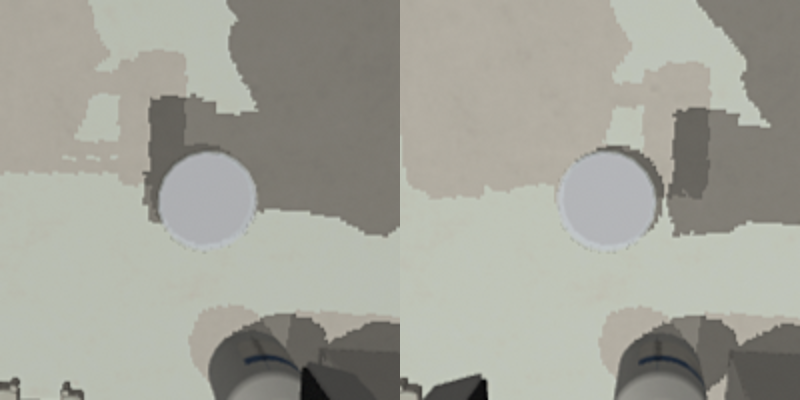

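The dish is the lavender-grey disc, at crop positions (208,200) and (606,200), which is about pixel (357,190) and (294,184) in the full frames. The bottle is below it in the crops, beyond the dish.

Run:
```python
from h import *
R=[];c0=[]
for f,u in(("d0",(357,190)),("d1",(294,184))):
    C,im=load(f); i=im.astype(int); m=(((i[:,:,0]-i[:,:,1])>2)&(i[:,:,0]>120)).astype(np.uint8)
    n,l,s,c=cv2.connectedComponentsWithStats(m); k=l[u[1],u[0]]
    ct=max(cv2.findContours((l==k).astype(np.uint8),0,1)[0],key=cv2.contourArea); (p,r)=cv2.minEnclosingCircle(ct); e=cv2.fitEllipse(ct)
    print(k,c[k],s[k],p,r,e); R.append(ray(C,e[0])); c0.append((C,e[0]))
x,e=tri(R); print(x,e); print([onz(C,p,.018) for C,p in c0])
if k and abs(x[2]-.014)<.008:
    p=np.mean([onz(C,q,.017)[:2] for C,q in c0],0); a=np.radians(96); print("grasp",p)
    robot.move_ptp(np.array([*p,.10]),down(a)); robot.move_linear(np.array([*p,.0225]),velocity=.12)
    robot.gripper_to(.04); s=robot.get_state(); print(s["opening"],s["grasp_force"],s["ee_pos"],s["force"],s["time"])
```

```text
0 [319.16769645 239.51517484] [     0      0    640    480 305242] (319.5, 239.5) 399.30010986328125 ((319.5, 239.5), (557.3566284179688, 771.0567016601562), 90.0)
0 [319.40893655 239.52491871] [     0      0    640    480 304771] (319.5, 239.5) 399.30010986328125 ((319.40887451171875, 239.49896240234375), (557.5015258789062, 770.6319580078125), 89.9990234375)
[-12.97241613  -1.26258937  51.38959449] [np.float64(0.015540651855197977), np.float64(0.015540651855197108)]
[array([0.50270286, 0.22912775, 0.018     ]), array([0.50188851, 0.30075693, 0.018     ])]
```

```bash
cat > pick.py <<'E'
from h import *
c0=[]
for f,u in(("d0",(357,190)),("d1",(294,184))):
    C,im=load(f); i=im.astype(int); w=i[u[1]-15:u[1]+16,u[0]-15:u[0]+16].reshape(-1,3); col=np.median(w,0); print(col, i[u[1]+45,u[0]-40])
    d=(i[:,:,0]-i[:,:,1]); m=((d>d[u[1],u[0]]-4)&(i.sum(2)>col.sum()-90)).astype(np.uint8)
    n,l,s,c=cv2.connectedComponentsWithStats(m); k=l[u[1],u[0]]
    ct=max(cv2.findContours((l==k).astype(np.uint8),0,1)[0],key=cv2.contourArea); e=cv2.fitEllipse(ct)
    print(k,s[k],e); c0.append((C,e[0]))
x,e=tri([ray(*q) for q in c0]); print(x,e); P=[onz(C,p,.018) for C,p in c0]; print(P)
if k and abs(x[2]-.014)<.008:
    p=np.mean(P,0)[:2]; a=np.radians(96); print("grasp",p)
    robot.move_ptp(np.array([*p,.10]),down(a)); robot.move_linear(np.array([*p,.0225]),velocity=.12)
    robot.gripper_to(.04); s=robot.get_state(); print(s["opening"],s["grasp_force"],s["ee_pos"],s["force"],s["time"])
E
python3 pick.py
```

```text
[178. 175. 173.] [179 190 186]
5 [ 332  166   49   49 1827] ((356.32391357421875, 190.00250244140625), (46.57918167114258, 48.12784194946289), 55.5660514831543)
[184. 181. 179.] [183 195 190]
21 [ 270  160   49   49 1839] ((293.87939453125, 184.09603881835938), (46.99947738647461, 48.01019287109375), 142.3930206298828)
[0.44058339 0.26498642 0.01643335] [np.float64(1.2355338390415767e-05), np.float64(1.2355338390343838e-05)]
[array([0.44043324, 0.26479844, 0.018     ]), array([0.44040621, 0.26508152, 0.018     ])]
grasp [0.44041972 0.26493998]
0.057395212321800074 30.000785887241364 [0.44051332 0.26492792 0.02260076] [ 0.40838741 -1.20958267  2.72729584] 7.4667
```

Dish gripped, with the opening at 57.4 mm as expected. Next I'll carry it over level and re-measure the pins with the camera turned round, as a cross-check on calibration bias.

Run:
```python
from h import *
from m import dark
a=np.radians(96); F=down(a); s0=np.array([.5598,-.0734,.0736]); y=.1046; ex=np.array([np.cos(y),np.sin(y),0]); ey=np.array([-ex[1],ex[0],0])
p=robot.get_state()["ee_pos"]; robot.move_linear(np.array([p[0],p[1],.25]),velocity=.2)
out=[]
for k,o in enumerate((.03,-.03)):
    q=s0+.07*ex+o*ey; q[2]=.25; robot.move_linear(q,velocity=.25 if k==0 else .15); out.append(snap("wrist",f"p{k}"))
V=[]
for i in(1,-1):
    for j in(1,-1):
        X=s0+.02475*(i*ex+j*ey); r=[]
        for C,im in out:
            u,n=dark(im[:,:,::-1].copy(),proj(C,X),9); r.append(ray(C,u)); print(proj(C,X).round(1),u.round(1),n,end=" ")
        x,e=tri(r); V.append(x); print(x.round(4),round(e[0],5))
print(np.mean(V,0)); s=robot.get_state(); print(s["time"],s["opening"],s["ee_pos"],s["tool_rot"][:,2],np.round(s["qpos"],2))
cv2.imwrite("pics/p01.png",np.hstack([cv2.resize(o[1][:,:,::-1],(400,300)) for o in out]))
```

```text
[311.2 181.5] [311.5 181.8] 61 [373.3 181.3] [373.  181.4] 62 [ 0.5823 -0.0459  0.0702] 0.00014
[260.2 181.4] [260.5 181.5] 61 [322.3 181.3] [322.1 181.6] 71 [ 0.5874 -0.0955  0.0714] 0.00013
[310.9 128. ] [311.  128.1] 54 [375.4 127.8] [375.5 127.8] 58 [ 0.5327 -0.0513  0.0735] 1e-05
[258.  127.9] [258.3 127.7] 69 [322.4 127.8] [322.6 127.9] 59 [ 0.5377 -0.1005  0.0725] 0.00017
[ 0.55998979 -0.07331524  0.07191596]
10.975 0.05736713789616584 [ 0.63241044 -0.09448952  0.25014041] [ 9.56611238e-05  5.18588801e-04 -9.99999861e-01] [ 0.74  0.59 -0.95  1.52  0.49  1.28  1.41]
```

View pics/p01.png

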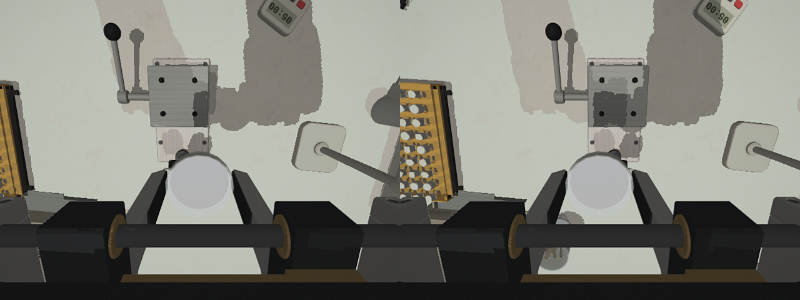

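The view shows the dish level in the fingers, centred at about (200,183) in the left half. All four pins are clear, and they agree with the first measurement to about 0.2 mm.

Run:
```python
from h import *
F=down(np.radians(90)+.1046); s0=np.array([.5599,-.0734]); y=.1046; ex=np.array([np.cos(y),np.sin(y)]); ey=np.array([-ex[1],ex[0]])
off=[]
for k,o in enumerate((.03,-.03)):
    C,im=load(f"p{k}"); i=im.astype(int); u=(320,293); d=i[:,:,0]-i[:,:,1]; col=np.median(i[280:305,308:333].reshape(-1,3),0)
    m=((d>d[u[1],u[0]]-4)&(i.sum(2)>col.sum()-90)).astype(np.uint8); n,l,s,c=cv2.connectedComponentsWithStats(m); kk=l[u[1],u[0]]
    ct=max(cv2.findContours((l==kk).astype(np.uint8),0,1)[0],key=cv2.contourArea); e=cv2.fitEllipse(ct); t=s0+.07*ex+o*ey
    D=onz(C,e[0],.2455)[:2]-t; print(col,s[kk],e,"off",D@ex,D@ey); off.append(D)
off=np.mean(off,0)@ex*ex; 
if np.hypot(*off)>.003: off*=0
print("used",off)
t=s0-off
robot.move_linear(np.array([*t,.16]),velocity=.2,frame=F)
robot.move_linear(np.array([*t,.106]),velocity=.1)
print(robot.get_state()["force"])
hit=robot.move_linear(np.array([*t,.0944]),velocity=.03,threshold=5)
s=robot.get_state(); print(hit,s["ee_pos"],t,s["force"],s["opening"],s["time"])
```

```text
[181. 180. 179.] [ 266  249  106   95 7374] ((318.560302734375, 295.43414306640625), (91.25643920898438, 103.2353515625), 90.47000885009766) off -0.002497022778874988 0.002096713210265997
[181. 180. 179.] [ 267  249  104   85 6953] ((318.160400390625, 292.67919921875), (84.48235321044922, 103.61271667480469), 88.72906494140625) off -0.0038924913299565552 0.0014522243184475593
used [-0. -0.]
[-0.37158913 -0.31659318  0.21686523]
True [ 0.55981088 -0.07355427  0.09402076] [ 0.5599 -0.0734] [-1.16372474 -0.88973035  9.07364812] 0.05735799684211108 12.85
```

Contact came at the height expected for a seated dish. Releasing, rising and checking.

Run:
```python
from h import *
robot.gripper_to(.09); p=np.array(robot.get_state()["ee_pos"])
robot.move_linear(p+[0,0,.10],velocity=.15)
C,im=snap("wrist","s0"); C2,b=snap("scene","scene1")
u=proj(C,[.5599,-.0734,.09]).astype(int); v=proj(C2,[.5599,-.0734,.08]).astype(int); print(u,v)
f=lambda i,c,r:cv2.resize(i[max(c[1]-r,0):c[1]+r,c[0]-r:c[0]+r,::-1],(400,400),interpolation=2)
cv2.imwrite("pics/s01.png",np.hstack([f(im,u,110),f(b,v,50)])); print(robot.get_state()["time"],np.round(robot.get_state()["qpos"],2))
```

```text
[317 248] [311 224]
14.45 [ 0.82  0.52 -0.98  1.78  0.48  1.11  1.35]
```

View pics/s01.png

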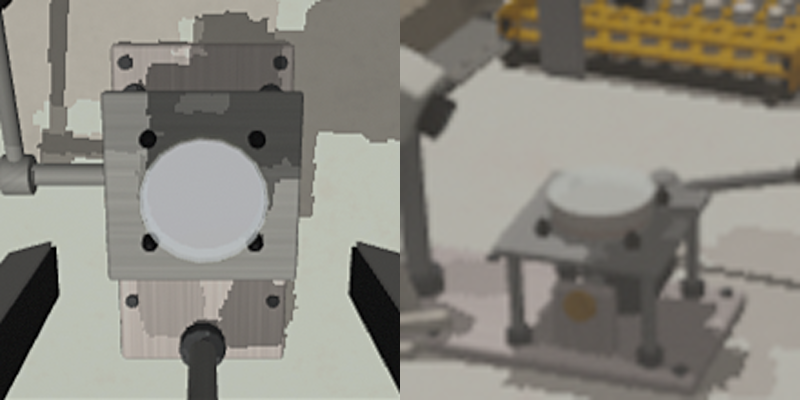

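The dish lies flat, centred between the four pins. Next: grip the knob and swing the lever.

```bash
cat > sw.py <<'E'
from h import *
y=.1046; F=down(np.radians(90)+y); ex=np.array([np.cos(y),np.sin(y),0]); ey=np.array([-ex[1],ex[0],0])
H=np.array([.5599,-.0734,.040])-.095*ey
at=lambda th:H+.095*(-np.cos(.26+th)*ex+np.sin(.26+th)*np.array([0,0,1]))
E
python3 - <<'E'
from sw import *
K=at(0); print(K,"measured .4784 -.1775 .0642")
robot.move_linear(np.array([K[0],K[1],.19]),velocity=.2,frame=F); robot.gripper_to(.05)
robot.move_linear(np.array([K[0],K[1],.095]),velocity=.15); print(robot.move_linear(K,velocity=.06,threshold=6))
robot.gripper_to(.01); s=robot.get_state(); print(s["opening"],s["grasp_force"],s["ee_pos"],s["force"],s["time"])
if abs(s["opening"]-.024)<.002:
    for th in np.linspace(0,1.31,12)[1:]:
        robot.move_linear(at(th),velocity=.05); s=robot.get_state(); print(round(th,2),np.round(s["ee_pos"]-at(th),4),np.round(s["force"],1),round(s["opening"],4),s["time"])
    C,im=snap("wrist","e0"); C2,b=snap("scene","scene2"); C3,g=snap("side","side2")
    f=lambda i,c,r:cv2.resize(i[c[1]-r:c[1]+r,c[0]-r:c[0]+r,::-1],(400,400),interpolation=2)
    cv2.imwrite("pics/e01.png",np.hstack([f(b,(325,225),75),f(g,(355,240),75)]))
E
```

```text
[ 0.47851362 -0.17746628  0.06442265] measured .4784 -.1775 .0642
False
0.022309448722977715 30.000074207782745 [ 0.47860904 -0.17807967  0.06455387] [ 0.62585479 -6.38109399 -0.44168708] 18.0333
0.12 [ 0.     -0.0006  0.0001] [ 0.7 -6.3 -2.7] 0.0222 18.4083
0.24 [-0.     -0.0007  0.0001] [ 2.1 -6.2 -3.6] 0.0225 18.7833
0.36 [-0.0001 -0.0007 -0.    ] [ 0.9 -6.8 -2.9] 0.0222 19.1583
0.48 [-0.0003 -0.0007 -0.0001] [-1.7 -5.6 -2.9] 0.0226 19.5333
0.6 [-0.0004 -0.0007 -0.0001] [-0.5 -6.2 -1.4] 0.0224 19.9083
0.71 [-0.0005 -0.0007 -0.0001] [-3.1 -6.1 -1.2] 0.0225 20.2833
0.83 [-0.0005 -0.0008 -0.0001] [-3.5 -6.1  2. ] 0.0223 20.6583
0.95 [-0.0004 -0.0008 -0.    ] [-3.9 -5.7  4.6] 0.0224 21.0333
1.07 [-0.0003 -0.0008  0.0001] [-5.4 -5.8  5.7] 0.0224 21.4083
1.19 [-0.0001 -0.0008  0.0002] [-4.4 -4.9  5. ] 0.0225 21.7833
1.31 [ 0.     -0.0008  0.0002] [-3.3 -5.8  6. ] 0.0222 22.1583
```

View pics/e01.png

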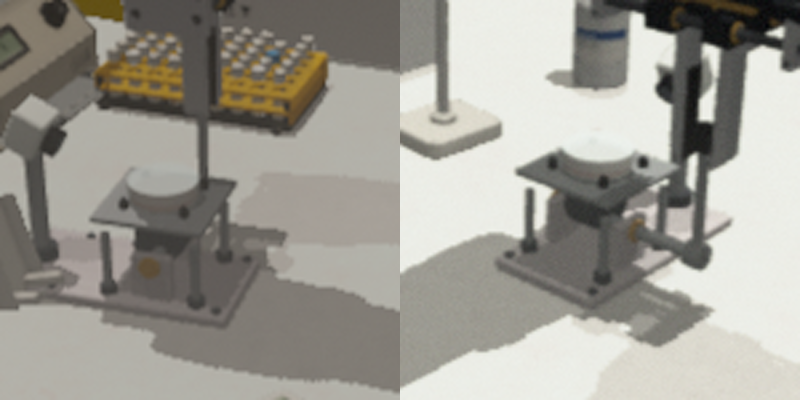

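The lever stands upright, the knob is between the fingers, and the plate is up with the dish seated. I'll check the rod's tilt numerically before signing off.

Run:
```python
from sw import *
for f in("scene2","side2"):
    C,im=load(f); g=cv2.cvtColor(im,cv2.COLOR_BGR2GRAY)
    for z in(.065,.08,.095,.11):
        p=proj(C,[*H[:2],z]); q=proj(C,[*(H+.004*ex)[:2],z]); x=int(round(p[0])); r=int(round(p[1]))
        print(f,z,p.round(1),"4mm fwd->",(q-p).round(1),x-8,g[r,x-8:x+9])
s=robot.get_state(); print(s["force"],s["time"])
```

```text
scene2 0.065 [326.  211.7] 4mm fwd-> [-1.7 -0.2] 318 [177 176 175 175 173 174 128  77  78  85 156 173 173 174 175 174 175]
scene2 0.08 [325.9 205.8] 4mm fwd-> [-1.7 -0.2] 318 [174 174 174 174 175 160 113  75  78  92 156 174 174 173 174 173 174]
scene2 0.095 [325.7 199.8] 4mm fwd-> [-1.7 -0.2] 318 [174 174 175 175 174 160 112  74  76  92 157 175 175 175 175 175 175]
scene2 0.11 [325.6 193.7] 4mm fwd-> [-1.7 -0.2] 318 [106  98  96  94  94  84  75  75  75  72  61  52  51  54  53  54  54]
side2 0.065 [390.8 248.6] 4mm fwd-> [ 1.2 -0.7] 383 [195 193 193 191 191 186 144  95  80  79  96 179 216 219 216 210 190]
side2 0.08 [391.4 241.7] 4mm fwd-> [ 1.2 -0.7] 383 [ 72  69  72  82 100 144 166 129  84  78  85 135 208 233 234 235 235]
side2 0.095 [391.9 234.8] 4mm fwd-> [ 1.2 -0.7] 384 [ 85  85  90 110 161 211 183 103  80  79  96 195 232 235 236 238 236]
side2 0.11 [392.5 227.8] 4mm fwd-> [ 1.2 -0.6] 384 [104  89  95 143 213 232 217 151  88  75  78 102 117 148 194 219 230]
[-3.19354246 -6.0084333   6.04223044] 22.3083
```

```bash
python3 -c "
from rig import robot
print(robot.sign_off())"
```

```text
the job is handed in; nothing more can be done
None
```

Job handed in at about 22 s on the robot's clock: in the last pictures the dish is seated between the four pins and released, the lever is upright to within about 0.02 rad with the plate raised, and the gripper is still holding the knob.

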